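# Clamp a brass blank in the stamping jig with the hand nut under its tongue

## Robot

A 6-joint arm with a two-finger parallel gripper is mounted at the origin on the work surface. World frame = base frame: x ahead of the robot, y to its left, z up, the work surface at z = 0. Lengths are in m, angles in rad, forces in N, time in s.
With the tool pointing down it reaches from about 0.3 to 0.85 m from the base axis. Payload 4.2 kg.
Tool frame: the origin (TCP) lies between the finger pads; the fingertips stand 17 mm ahead of it and the grasp point (between the pads) lies 2 mm behind it (r.finger_overhang is the distance from the TCP to the fingertips, in m); z points along the fingers, y is the direction in which the jaws open and shut (so a half turn about z gives the same grasp; the last joint's range is limited). The gripper opens to 91 mm and grips with 3 to 60 N. Pads are 32 mm wide; open, the fingers measure 118 mm over their backs; the gripper's body (76 mm by 178 mm) begins 60 mm behind the grasp point.
Start: joints at [-1.34, 0.32, 1.565, -0, 1.257, -0.02], TCP at [0.143, -0.557, 0.231] pointing down, gripper open.
Joint ranges: [-3.11, 3.11], [-0.84, 2.01], [0.21, 2.61], [-1.34, 4.49], [0.05, 2.63], [-2.56, 2.56]. Speed limits (rad/s): [2.57, 2.57, 3.14, 3.14, 3.14, 3.14].

## Interface

Orientations are given as a unit quaternion [x, y, z, w].
In Python, from plant import r gives the robot as it stands. The module is installed in compiled form; this text tells all that it offers.
- The arm moves only by the shell command python3 -m pendant 'ROWS' [OPENING]. ROWS is JSON, a list of rows, each a list of 4 numbers: the shift along the tool's x, y, z in mm, then the turn about the tool's z in degrees. In form: [[dx, dy, dz, twist], ...]. A call has 1 to 20 rows; each row is the pose to reach, as a shift and turn from the pose measured when the call began, along the tool's axes at that moment; what a row does not reach only later rows make up. A row lasts 1/10 s, in which the tool goes at most 50 mm and 8.59 degrees, less where a joint would pass 70% of its speed; a pose out of reach is approached as far as the arm can. A call with a gripper value outside its range is refused whole. OPENING is the opening, from 0 (shut) to 1 (fully open), set as the call begins (- or left out, the last holds). The fingers move at their own pace and stop on an object; the grip force is fixed at half the most. Time passes only in rows, so rows that repeat a pose let the fingers close. It gives the time, the measured TCP pose, the force and the opening at its end, in the units of the state.
- r.get_obs(): the state, without advancing time (a new reading comes with each control period).
- r.snapshot(name): name is "side" or "top"; returns a dict with "img" (400x640x3 uint8, blue, green, red), "intrinsics" (3x3 intrinsics, pixels), "R" (3x3) and "t" (3): a world point X has camera coordinates R X + t. Camera axes: x right, y down, z forward; pixel columns grow to the right and rows downward; lengths in m; the calibration is good to about 2 mm. A picture is of the moment at which its call begins. There is no depth.
- r.close_job(): hands the job in, once; it reports no verdict.
Trained networks look in a picture, given as the dict that the camera call returned (one of the last four; its "shot" number tells which), for a name from the list of things; names that differ only in an ending like _2 or _b are one class to them, and where a whole thing is asked for, a point or a joint stands for the part that bears it (a point fixed in the world has none). Each returns a list of dicts, best first, with "score" (0 to 1); they miss things now and then, are a little off and sometimes report something else, mostly with a low value. They report only what shows in the picture. A call takes as long as a camera call.
- r.silhouettes(picture, target): "mask" (400x640 bool, what is visible of it) and "xy" ([column, row] in pixels, amid what is visible of it).
The state is a dict: "clock": time; "joint_positions": joint angles; "joint_velocities": joint speeds; "joint_efforts": joint torques, N m; "ee_pos": TCP position; "tool_rot": TCP orientation; "wrist_force": force on the tool from outside, world axes, zero at the start; "wrist_torque": the same for the moment, N m; "opening": finger opening in m.
Only numpy, scipy, OpenCV 4.12 (cv2) and the standard library are available. Lean on these libraries where they do the work, as an engineer would, in place of code of your own. Each camera call takes 0.05 s, during which the arm holds its last target.

## Task

Get the brass blank lying in the stamping jig ready for stamping: slide it fully home against the jig's end stop without ramming it, then tighten the round black nut on the underside of the jig's tongue until the strap holds the blank firmly. The brass is soft and polished, so snug is enough: do not overtighten, and leave the other things on the bench where they are.

Things in the scene. Friction and masses are not known exactly. Their poses are not given: they have to be found in the camera images.
- jig: Stamping jig, fixed: dark round steel block (120 mm across) on a white pad, with an aluminium bed plate on top (112 mm along x, 84 mm along y, its top 76 mm above the bench) and a tongue sticking out towards +y. Origin on the bench under the block's centre; z up. The blank slides along x in a channel of the bed (ribs 4 mm high, 2 mm play each side).
- tongue_root (a point): Where the jig's tongue leaves the bed plate, on its top face, 42 mm from the block's centre along the jig's y. The tongue is a level bar, 24 mm wide (x), 10 mm thick (66 to 76 mm above the bench), free underneath, ending round at y = 127 mm.
- knob_grip (a point): Round fluted black nut under the tongue, 52 mm across, 22 mm high, axis vertical; this point is its centre, 51 mm above the bench, 115 mm from the block's centre along the jig's y. Fingers reach it from above, one each side of the tongue (at +x and -x), and can swing 0.6 rad either way before meeting the tongue. Right-hand thread: tightens clockwise seen from below, anticlockwise from above.
- strap: Steel strap over the bed, 18 mm wide, top at most 106 mm above the bench; the nut draws it down 2 mm per rad. Its foot starts 2.8 to 5.4 mm over the blank: 1.4 to 2.7 rad of nut. The nut drags 0.14 N m as it turns (at rest up to that, either way) and holds. Torque beyond that is clamping, 0.002 N m per N: 0.1 N m (50 N) is snug, under 0.04 loose, over 0.2 bruises brass. Rises 0.05 per 0.1 rad.
- stop: Small steel end stop standing on the jig's bed, 34 mm wide, 14 mm high. Origin at the foot of its face, the one that meets the blank, on the channel's centre line (50 mm to +x of the block's centre); x as the jig's x, away from the blank.
- blank: Brass blank, a flat bar 130 mm long (x), 25 mm wide (y), 6 mm thick, about 165 g, lying loose along the jig's channel under the strap. Origin at the middle of its underside.
- blank_nose (a point): Middle of the blank's end face that goes against the stop (3 mm above its underside). At the start it is 12 to 30 mm short of the stop.
- blank_tail (a point): Middle of the blank's other end face, where to push. It overhangs the bed plate, still by 24 mm once home, so a finger pushing it may reach below it. Its centre is 79 mm above the bench. Nothing else stands near behind it.
- punch_box: Bystander: red box full of steel punches, 75 x 45 mm, 70 mm high.
- punch_a: Bystander: steel punch lying on the bench, 62 mm long.
- punch_b: Bystander: steel punch lying on the bench, 62 mm long.
- hammer: Bystander: hammer with a wooden handle and black head, 260 mm long.
- spare_blank: Bystander: a second brass blank like the first, lying on the bench away from the jig.
- dish_mid (a point): Bystander: small white ceramic dish, 90 mm across, 30 mm high; this point is at its middle.

How it is judged:
On the way, in this order (a step that is already met when the one before it is completed fails the run):
1. the blank is slid home against the stop, the strap still clear of it (x of blank_nose in the frame of stop above -0.002 m and contact force between strap and blank below 1 N), for 0.2 s.
2. the strap clamps the blank firmly (contact force between strap and blank above 20 N), for 0.3 s.
At the end, for the whole second after the job is handed in: The blank's nose is within 2 mm of the stop's face and the strap presses on the blank with 20 to 100 N (x of blank_nose in the frame of stop above -0.002 m and contact force between strap and blank between 20 and 100 N); the robot touches nothing.
It fails at once if the nut is overtightened and bruises the brass (contact force between strap and blank above 100 N).
It fails at once if the blank is rammed into the stop (contact force between blank and stop above 25 N).
It fails at once if a bystander on the bench is moved (distance of any of punch_box, punch_a, punch_b, hammer, spare_blank, dish_mid from where it was at the start of the episode above 0.02 m).
It also fails if it takes over 72 s, if anything falls off the work surface, if the arm or the gripper's body presses on something with over 40 N, if the wrist force passes 120 N, or if a joint passes its speed limit or range.

## Working session

There is one attempt and no reset: what is moved stays moved. The work goes in short steps, Python scripts to look and compute and a shell command to move; the robot and the scene stay as the last step left them, time stands still between calls to the robot, and variables do not carry over. Pictures are saved under pics/ and viewed, and the job is handed in when it is done.

```bash
mkdir -p pics
python3 - <<'E'
from plant import r
import cv2
o=r.get_obs()
for k,v in o.items(): print(k,v)
for n in("side","top"):
    s=r.snapshot(n); cv2.imwrite(f"pics/{n}0.png",s["img"]); print(n,s["intrinsics"],s["R"],s["t"])
E
```

```text
clock 0.0
joint_positions [-1.34002646e+00  3.20303869e-01  1.56570372e+00  2.08410160e-05
  1.25741922e+00 -1.99936540e-02]
joint_velocities [-0.00152812 -0.00010755 -0.00011566 -0.00165297 -0.00093333 -0.00054084]
joint_efforts [-1.53128422e-03 -4.12472391e+01 -2.31979913e+01  7.24928523e-02
  4.58385469e-02 -1.66860214e-04]
ee_pos [ 0.14257961 -0.55653054  0.23010381]
tool_rot [ 9.92149984e-01  1.25050259e-01 -8.66153364e-05 -9.13033333e-04]
wrist_force [0.96721305 0.23712526 0.34459344]
wrist_torque [-0.01457625  0.04499179  0.0374449 ]
opening 0.0912889069773238
side [[369.0493647    0.         316.84930614]
 [  0.         369.0493647  205.44084595]
 [  0.           0.           1.        ]] [[-0.72991038 -0.68332089  0.01741837]
 [-0.44072514  0.45099021 -0.77612446]
 [ 0.52248654 -0.57417801 -0.63033913]] [0.39379791 0.2952879  0.78577988]
top [[427.48343178   0.         311.10529232]
 [  0.         427.48343178 205.36120464]
 [  0.           0.           1.        ]] [[ 0.00275223 -0.99977581  0.02099393]
 [-0.9931188  -0.00519067 -0.11699617]
 [ 0.11707891 -0.02052747 -0.99291044]] [-0.00531438  0.54139071  1.14784855]
```

View pics/side0.png

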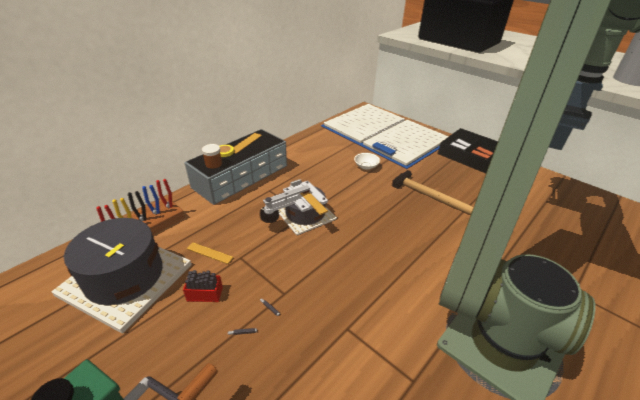

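View pics/top0.png

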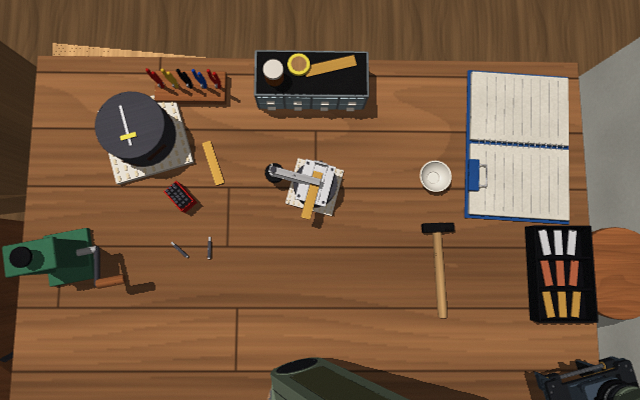

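```bash
cat > h.py <<'E'
import numpy as np, cv2
from plant import r
def ray(s,uv):
    K=s["intrinsics"];R=np.array(s["R"]);t=np.array(s["t"])
    d=R.T@np.linalg.solve(K,[uv[0],uv[1],1.]); return -R.T@t,d
def atz(s,uv,z):
    c,d=ray(s,uv); return c+d*(z-c[2])/d[2]
def proj(s,X):
    p=s["R"]@np.array(X)+s["t"]; p=s["intrinsics"]@p; return p[:2]/p[2]
def tri(s1,u1,s2,u2):
    A=[];b=[]
    for s,u in((s1,u1),(s2,u2)):
        c,d=ray(s,u);d/=np.linalg.norm(d);P=np.eye(3)-np.outer(d,d);A.append(P);b.append(P@c)
    return np.linalg.lstsq(np.vstack(A),np.hstack(b),rcond=None)[0]
E
python3 - <<'E'
from h import *
np.set_printoptions(precision=4,suppress=True)
S={n:r.snapshot(n) for n in("side","top")}
for t in("jig","knob_grip","blank","stop","strap","tongue_root","blank_tail","punch_box","dish_mid","hammer"):
    for n,s in S.items():
        for q in r.silhouettes(s,t)[:3]:
            m=q["mask"]; ys,xs=np.where(m)
            print(t,n,round(q["score"],2),np.round(q["xy"],1),m.sum(),xs.min(),xs.max(),ys.min(),ys.max(), atz(s,q["xy"],0.076))
for n,s in S.items():
    c=(200,130) if n=="side" else (230,120)
    im=s["img"]
    crop= im[160:240,245:345] if n=="side" else im[145:225,255:355]
    cv2.imwrite(f"pics/{n}crop.png",cv2.resize(crop,None,fx=7.5,fy=7.5,interpolation=cv2.INTER_CUBIC)[:600,:750])
E
```

```text
jig side 0.75 [293.7 210.7] 2184 260 334 180 234 [0.5683 0.0629 0.076 ]
jig side 0.36 [316.1 207.1] 189 305 326 194 213 [0.5354 0.0093 0.076 ]
jig side 0.3 [286.5 196.5] 281 264 309 185 203 [0.6279 0.0335 0.076 ]
jig top 0.58 [310.1 182.5] 2446 265 343 158 215 [0.5977 0.0006 0.076 ]
knob_grip side 0.8 [296.3 208.2] 2191 260 335 180 234 [0.5708 0.0506 0.076 ]
knob_grip top 0.71 [307.6 183.7] 2396 265 343 159 215 [0.5944 0.0073 0.076 ]
blank side 0.49 [316.8 205.3] 274 301 326 192 214 [0.5394 0.0023 0.076 ]
blank top 0.9 [310.5 199. ] 334 302 321 172 218 [ 0.5532 -0.0006  0.076 ]
stop side 0.42 [298.3 181.4] 36 291 300 180 185 [ 0.6566 -0.0419  0.076 ]
stop top 0.5 [319.8 164.9] 12 318 323 162 164 [ 0.6458 -0.0253  0.076 ]
strap side 0.67 [285.6 195.4] 329 263 309 185 204 [0.6335 0.0317 0.076 ]
strap top 0.88 [295.8 174. ] 348 270 319 167 184 [0.6205 0.039  0.076 ]
tongue_root side 0.78 [298.2 209.5] 2199 260 333 180 234 [0.5632 0.0508 0.076 ]
tongue_root top 0.78 [310.3 179.4] 2378 265 343 159 215 [0.6061 0.0001 0.076 ]
blank_tail side 0.49 [312.8 204.5] 217 302 325 193 213 [0.5497 0.
[... 236 characters left out ...]
818 0.076 ]
punch_box top 0.95 [178.1 199.9] 573 164 196 181 212 [0.5489 0.3493 0.076 ]
punch_box top 0.65 [296.5 175.5] 354 269 320 166 185 [0.6164 0.0371 0.076 ]
punch_box top 0.4 [436.5 176.3] 771 420 451 161 191 [ 0.6168 -0.3399  0.076 ]
dish_mid side 0.82 [365.4 158.5] 294 354 378 153 168 [ 0.5919 -0.2874  0.076 ]
dish_mid top 0.81 [434.8 175.8] 733 421 451 161 190 [ 0.6181 -0.3353  0.076 ]
hammer side 0.85 [427.5 186.4] 828 392 471 170 213 [ 0.3649 -0.2928  0.076 ]
hammer side 0.67 [297.6 209.5] 2303 260 335 179 235 [0.5643 0.052  0.076 ]
hammer top 0.74 [441.2 258.5] 1141 422 454 223 317 [ 0.3971 -0.3454  0.076 ]
hammer top 0.33 [212.7 158.4] 369 204 223 142 184 [0.6614 0.2616 0.076 ]
```

View pics/sidecrop.png

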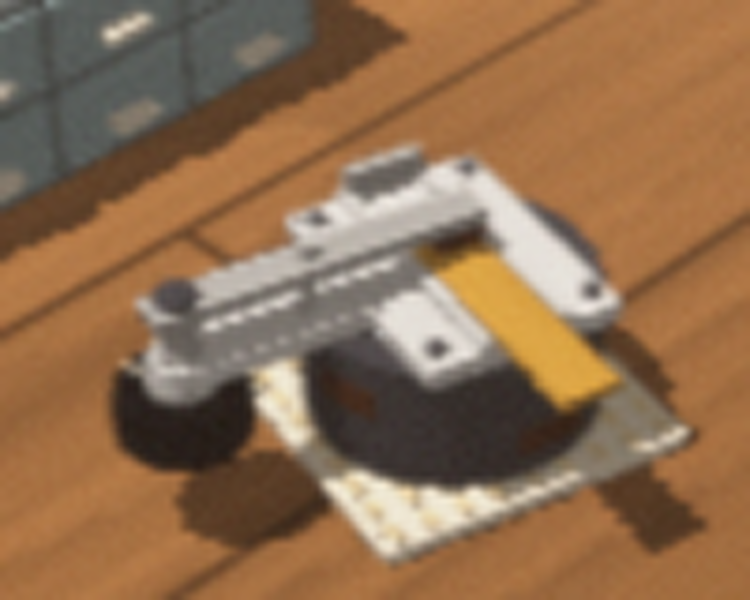

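View pics/topcrop.png

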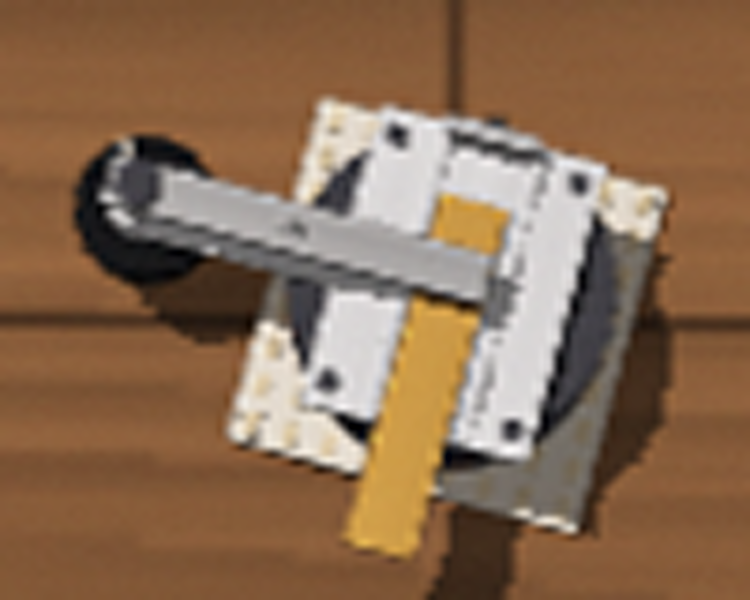

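```bash
cat > fit.py <<'E'
from h import *
from scipy.optimize import least_squares
np.set_printoptions(precision=4,suppress=True)
S={n:r.snapshot(n) for n in("side","top")}
T=lambda u,v:(255+u/7.5-.43,145+v/7.5-.43)
D=lambda u,v:(245+u/7.5-.43,160+v/7.5-.43)
obs=[("top",T(378,107),(.056,.042,.076)),("top",T(608,165),(.056,-.042,.076)),("top",T(527,458),(-.056,-.042,.076)),("top",T(303,403),(-.056,.042,.076)),
("side",D(430,375),(-.056,.042,.076)),("side",D(617,303),(-.056,-.042,.076)),
("top",T(143,210),(0,.115,.051))]
def w(p,X):
    c,s=np.cos(p[2]),np.sin(p[2]); return np.array([p[0]+c*X[0]-s*X[1],p[1]+s*X[0]+c*X[1],X[2]])
f=lambda p:np.concatenate([proj(S[n],w(p,X))-u for n,u,X in obs])
q=least_squares(f,[.6,0,-.25],loss="soft_l1")
p=q.x; print("jig",p,np.degrees(p[2])); print(q.fun.reshape(-1,2))
c,s=np.cos(p[2]),np.sin(p[2])
def toj(P): d=P[:2]-p[:2]; return np.array([c*d[0]+s*d[1],-s*d[0]+c*d[1]])
for nm,u in(("nose L",T(440,196)),("nose R",T(510,210)),("tail L",T(345,543)),("tail R",T(415,557))):
    P=atz(S["top"],u,.082); print(nm,P,toj(P))
for nm,u in(("tail R",D(622,383)),("tail L",D(565,407))):
    P=atz(S["side"],u,.082); print("side",nm,P,toj(P))
for nm in("top",):
  for u in(T(143,210),): print("nut",toj(atz(S[nm],u,.055)))
print("nut world",w(p,(0,.115,.051)),"stop",w(p,(.05,0,.076)))
im=S["top"]["img"].copy()
for n,s in S.items():
    im=cv2.resize(s["img"],None,fx=1,fy=1)
    o=(255,145) if n=="top" else (245,160)
    im=cv2.resize(im[o[1]:o[1]+80,o[0]:o[0]+100],None,fx=7.5,fy=7.5)
    g=lambda X:tuple(int(a) for a in (proj(s,w(p,X))+.43-o)*7.5)
    pts=[(.056,.042,.076),(.056,-.042,.076),(-.056,-.042,.076),(-.056,.042,.076)]
    cv2.polylines(im,[np.array([g(X) for X in pts])],True,(0,0,255),1)
    for z in(.04,.062): cv2.polylines(im,[np.array([g((.026*np.cos(a),.115+.026*np.sin(a),z)) for a in np.linspace(0,6.28,40)])],True,(0,255,0),1)
    for X in((.05,.017,.09),(.05,-.017,.09)): cv2.circle(im,g(X),4,(255,0,0),1)
    cv2.imwrite(f"pics/{n}fit.png",im)
E
python3 fit.py
```

```text
jig [ 0.5991 -0.0119 -0.2586] -14.817316930482965
[[ 0.0969 -0.6725]
 [-0.3896 -0.3464]
 [-0.1985  0.5484]
 [-0.8563 -0.3016]
 [ 0.2927 -0.1584]
 [ 1.1401 -0.3401]
 [ 0.2566  0.1509]]
nose L [ 0.6286 -0.0075  0.082 ] [0.0274 0.0118]
nose R [ 0.6237 -0.0325  0.082 ] [ 0.0291 -0.0135]
tail L [0.5046 0.0255 0.082 ] [-0.1009  0.012 ]
tail R [0.4998 0.0009 0.082 ] [-0.0993 -0.0129]
side tail R [0.4983 0.0042 0.082 ] [-0.1016 -0.0101]
side tail L [0.5039 0.0283 0.082 ] [-0.1023  0.0145]
nut [-0.0005  0.1153]
nut world [0.6285 0.0992 0.051 ] stop [ 0.6474 -0.0247  0.076 ]
```

View pics/topfit.png

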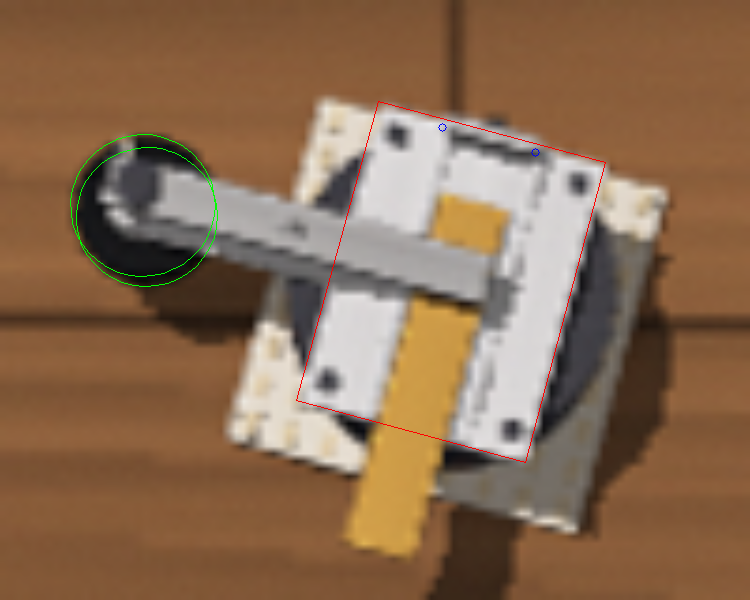

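View pics/sidefit.png

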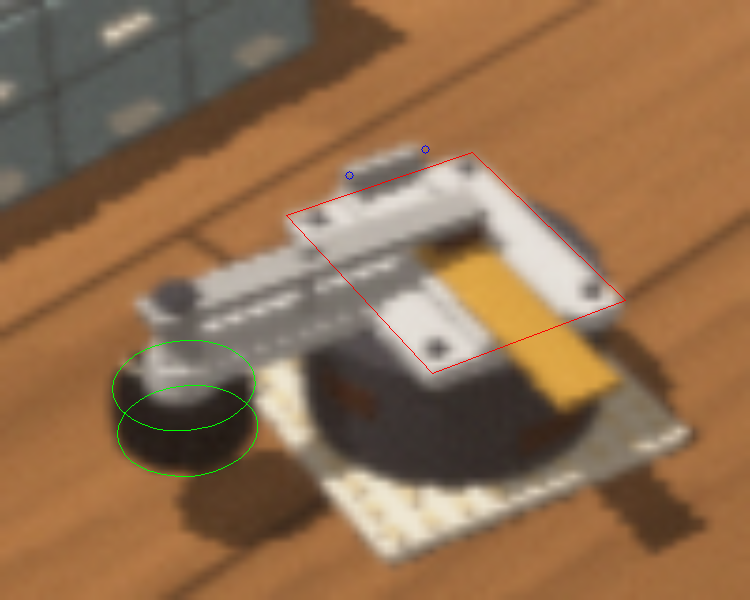

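```bash
cat > go.py <<'E'
# usage: go.py jx jy z yaw_rel_deg : rows needed so TCP gets to jig coords, tool y along jig x rotated yaw_rel
import sys
from h import *
from scipy.spatial.transform import Rotation as Ro
np.set_printoptions(precision=4,suppress=True)
P=np.array([.5991,-.0119,-.2586])
o=r.get_obs(); R=Ro.from_quat(o["tool_rot"]).as_matrix(); e=np.array(o["ee_pos"])
c,s=np.cos(P[2]),np.sin(P[2])
d=e[:2]-P[:2]
ya=np.degrees(np.arctan2(R[1,1],R[0,1])-P[2])
print("clock",o["clock"],"jig xyz",[round(1e3*v,1) for v in(c*d[0]+s*d[1],-s*d[0]+c*d[1],e[2])],"yawrel",round(ya,2),"tilt z",R[:,2],"open",o["opening"])
print("q",o["joint_positions"])
f=np.array(o["wrist_force"]);m=np.array(o["wrist_torque"])
print("F jig",c*f[0]+s*f[1],-s*f[0]+c*f[1],f[2],"M",m)
if len(sys.argv)>1:
    jx,jy,z,y=map(float,sys.argv[1:])
    g=np.array([P[0]+c*jx-s*jy,P[1]+s*jx+c*jy,z])
    print("world goal",g,"row mm",R.T@(g-e)*1e3,"twist",-((y-ya+180)%360-180))
E
python3 go.py -.135 0 .16 0
```

```text
clock 1.3 jig xyz [np.float64(-301.8), np.float64(-643.7), np.float64(231.0)] yawrel -60.82 tilt z [ 0.     -0.0001 -1.    ] open 0.09118965020601515
q [-1.34    0.3196  1.5645  0.      1.2574 -0.02  ]
F jig 0.07132249814601237 0.21779183995053966 -0.02701246697261985 M [-0.0342  0.0068  0.033 ]
world goal [0.4686 0.0226 0.16  ] row mm [ 459.5381 -480.658    70.9335] twist -60.815268825863456
```

```bash
python3 -m pendant '[[460,-481,70,-60.8],[460,-481,70,-60.8],[460,-481,70,-60.8],[460,-481,70,-60.8],[460,-481,70,-60.8],[460,-481,70,-60.8],[460,-481,70,-60.8],[460,-481,70,-60.8],[460,-481,70,-60.8],[460,-481,70,-60.8],[460,-481,70,-60.8],[460,-481,70,-60.8],[460,-481,70,-60.8],[460,-481,70,-60.8],[460,-481,70,-60.8],[460,-481,70,-60.8],[460,-481,70,-60.8],[460,-481,70,-60.8]]' 0; python3 go.py -.135 0 .083 0
```

```text
clock: 3.1
ee_pos: [0.4685, 0.022, 0.1612]
tool_rot: [0.793, 0.609, -0.0, 0.0]
wrist_force: [0.8, 0.2, 0.6]
opening: 0.0002
clock 3.1 jig xyz [np.float64(-134.9), np.float64(-0.7), np.float64(161.2)] yawrel -0.12 tilt z [ 0.0001 -0.0003 -1.    ] open 0.0002290899362402014
q [ 0.0225  0.2145  1.9042 -0.0004  1.0228  0.2834]
F jig 0.6669385962536513 0.42661522335007884 0.6161185097120431 M [ 0.0074 -0.0714  0.0262]
world goal [0.4686 0.0226 0.083 ] row mm [ 0.6888 -0.0687 78.1648] twist -0.12039023627113465
```

```bash
python3 -m pendant '[[0.5,0,30,0],[0.5,0,60,0],[0.5,0,78,0],[0.5,0,78,0]]'
python3 - <<'E'
from h import *
for n in("side","top"):
    s=r.snapshot(n); im=s["img"]; o=(255,145) if n=="top" else (245,160)
    cv2.imwrite(f"pics/{n}1.png",cv2.resize(im[o[1]-15:o[1]+85,o[0]-15:o[0]+115],None,fx=6,fy=6))
E
```

```text
clock: 3.5
ee_pos: [0.4665, 0.0215, 0.0814]
tool_rot: [0.793, 0.609, -0.002, -0.001]
wrist_force: [-0.4, -0.3, 0.2]
opening: 0.0005
```

View pics/side1.png

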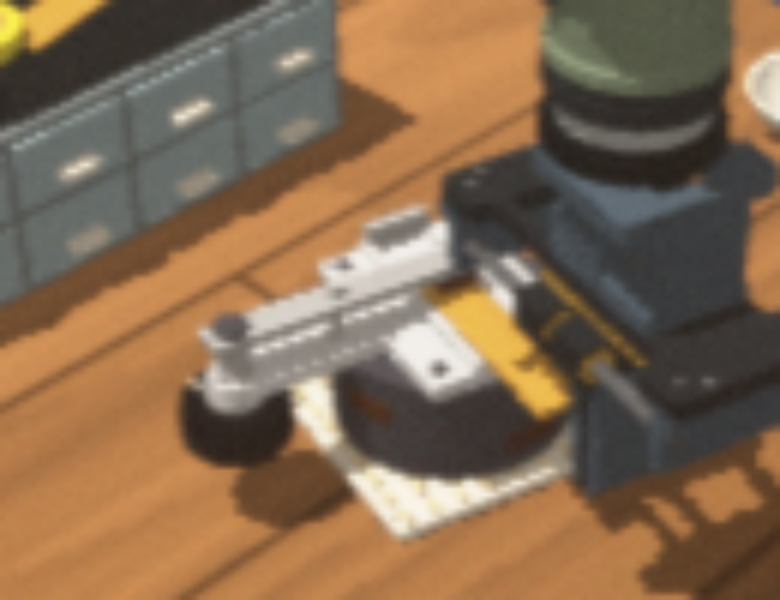

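View pics/top1.png

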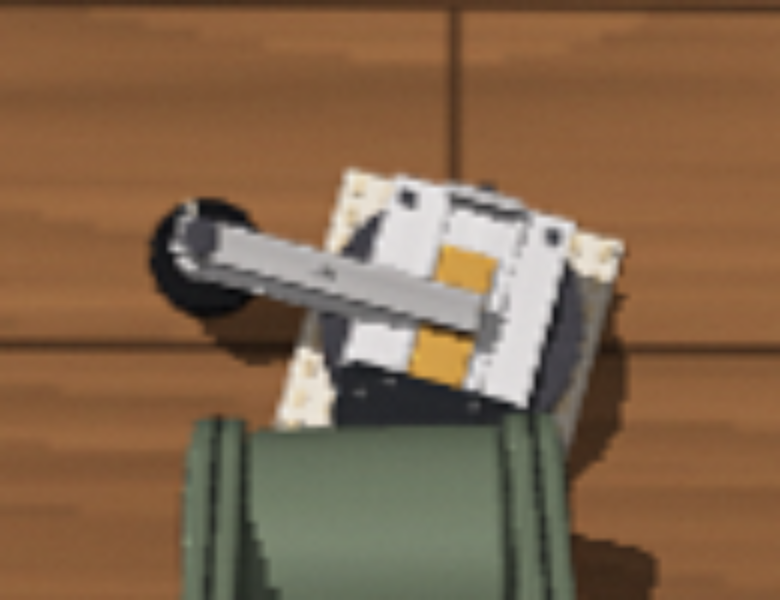

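```bash
python3 -m pendant '[[0,4,-1,0],[0,8,-1,0],[0,12,-1,0],[0,15,-1,0],[0,18,-1,0],[0,20,-1,0],[0,22,-1,0],[0,24,-1,0],[0,26,-1,0],[0,28,-1,0],[0,30,-1,0],[0,31,-1,0],[0,32,-1,0],[0,32,-1,0]]'; python3 go.py
cat > look.py <<'E'
import sys
from h import *
i=sys.argv[1]
for n in sys.argv[2:]:
    s=r.snapshot(n); im=s["img"]; o=(255,145) if n=="top" else (245,160)
    cv2.imwrite(f"pics/{n}{i}.png",cv2.resize(im[o[1]-15:o[1]+85,o[0]-15:o[0]+115],None,fx=6,fy=6,interpolation=cv2.INTER_CUBIC))
    if n=="top":
        P=np.array([.5991,-.0119,-.2586]);c,sn=np.cos(P[2]),np.sin(P[2])
        for y in (.008,.0,-.008):
            xs=np.arange(.01,.06,.0005); v=[]
            for x in xs:
                u=proj(s,(P[0]+c*x-sn*y,P[1]+sn*x+c*y,.082))
                b,g,rr=cv2.getRectSubPix(im,(1,1),tuple(map(float,u)))[0,0].astype(float)
                v.append(rr-b)
            v=np.array(v); k=np.where(v>70)[0]
            print("nose edge jig x (brass)",y, xs[k[-1]] if len(k) else None)
E
python3 look.py 2 top
```

```text
clock: 5.0
ee_pos: [0.4999, 0.0135, 0.0847]
tool_rot: [0.793, 0.609, 0.0, 0.0]
wrist_force: [0.2, 0.1, 0.1]
opening: 0.0007
clock 5.0 jig xyz [np.float64(-102.4), np.float64(-0.8), np.float64(84.7)] yawrel -0.19 tilt z [ 0.0009 -0.0003 -1.    ] open 0.0006887918374364124
q [ 0.0042  0.3485  1.9399 -0.0004  0.8523  0.2663]
F jig 0.18392551735061752 0.17384073822103707 0.11298399314749985 M [-0.0183  0.0382 -0.0175]
nose edge jig x (brass) 0.008 0.036500000000000025
nose edge jig x (brass) 0.0 0.036500000000000025
nose edge jig x (brass) -0.008 0.059500000000000046
```

View pics/top2.png

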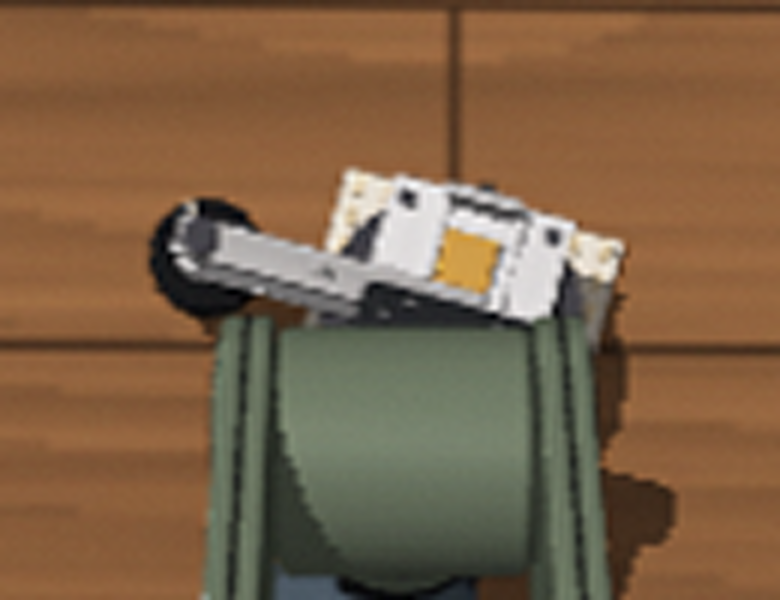

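```bash
python3 -m pendant '[[0,1,1.5,0],[0,2,1.5,0],[0,4,1.5,0],[0,6,1.5,0],[0,7,1.5,0],[0,8,1.5,0],[0,9,1.5,0],[0,9.5,1.5,0],[0,9.5,1.5,0]]'; python3 go.py; python3 look.py 3 top
```

```text
clock: 5.95
ee_pos: [0.5092, 0.011, 0.0832]
tool_rot: [0.793, 0.609, 0.0, 0.0]
wrist_force: [-3.3, 0.3, 1.5]
opening: 0.0006
clock 5.95 jig xyz [np.float64(-92.8), np.float64(-0.8), np.float64(83.2)] yawrel -0.19 tilt z [ 0.0011 -0.0004 -1.    ] open 0.0006124807103299301
q [-0.0007  0.3624  1.9212 -0.0005  0.8569  0.2615]
F jig -3.315251404481121 -0.5646955621065979 1.4931202060541455 M [ 0.0925  0.3527 -0.0609]
nose edge jig x (brass) 0.008 0.046500000000000034
nose edge jig x (brass) 0.0 0.046500000000000034
nose edge jig x (brass) -0.008 0.059500000000000046
```

View pics/top3.png

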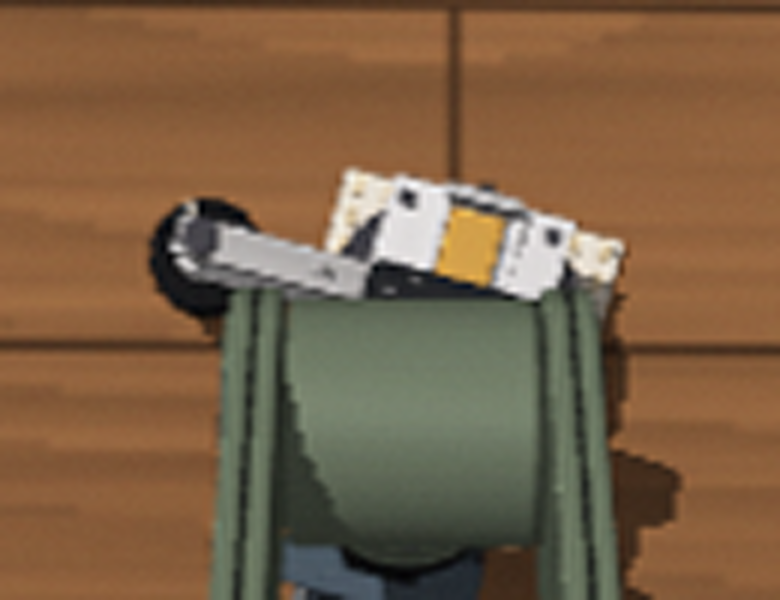

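```bash
python3 go.py | grep F; python3 -m pendant '[[0,0.4,0,0],[0,0.4,0,0]]'; python3 go.py | grep -E "F|jig"
```

```text
F jig -1.3124215330152413 0.19421423758304018 0.02838336542468467 M [ 0.0669  0.1817 -0.0109]
clock: 6.2
ee_pos: [0.51, 0.0108, 0.0831]
tool_rot: [0.793, 0.609, 0.001, 0.001]
wrist_force: [-1.4, 0.9, 1.9]
opening: 0.0
clock 6.2 jig xyz [np.float64(-91.9), np.float64(-0.8), np.float64(83.1)] yawrel -0.18 tilt z [ 0.0022 -0.0006 -1.    ] open 2.3633485068347585e-05
F jig -1.5565051735874198 0.5529447501614795 1.94143273629679 M [0.0347 0.122  0.0239]
```

```bash
for i in 1 2; do python3 -m pendant '[[0,0.5,0,0],[0,0.5,0,0]]' >/dev/null; python3 go.py | grep -E "F|jig"; done
```

```text
clock 6.4 jig xyz [np.float64(-91.2), np.float64(-0.8), np.float64(83.1)] yawrel -0.18 tilt z [ 0.0026 -0.0006 -1.    ] open 0.0004603769541800772
F jig -1.9885093645149214 0.7860855655219476 1.2561159593172704 M [ 0.0775  0.2053 -0.0115]
clock 6.6 jig xyz [np.float64(-90.6), np.float64(-0.8), np.float64(83.1)] yawrel -0.18 tilt z [ 0.0028 -0.0006 -1.    ] open 0.00027622129327790836
F jig -2.554901344479314 -0.04116244419523163 0.6921119732578432 M [0.01   0.2416 0.0171]
```

```bash
for i in 1 2; do python3 -m pendant '[[0,0.5,0,0],[0,0.5,0,0]]' >/dev/null; python3 go.py | grep -E "F|jig"; done; python3 look.py 4 top
```

```text
clock 6.8 jig xyz [np.float64(-89.9), np.float64(-0.8), np.float64(83.1)] yawrel -0.18 tilt z [ 0.003  -0.0007 -1.    ] open 0.0007519368185070374
F jig -1.342787420844967 0.18100825977110824 1.306448172176014 M [0.0592 0.1554 0.0379]
clock 7.0 jig xyz [np.float64(-89.6), np.float64(-0.8), np.float64(83.1)] yawrel -0.18 tilt z [ 0.0026 -0.0006 -1.    ] open 0.0008409458670129511
F jig -2.3053651654288103 -0.4055666724469005 2.245642007841141 M [ 0.0683  0.2614 -0.0433]
nose edge jig x (brass) 0.008 0.059500000000000046
nose edge jig x (brass) 0.0 0.048500000000000036
nose edge jig x (brass) -0.008 0.059500000000000046
```

View pics/top4.png

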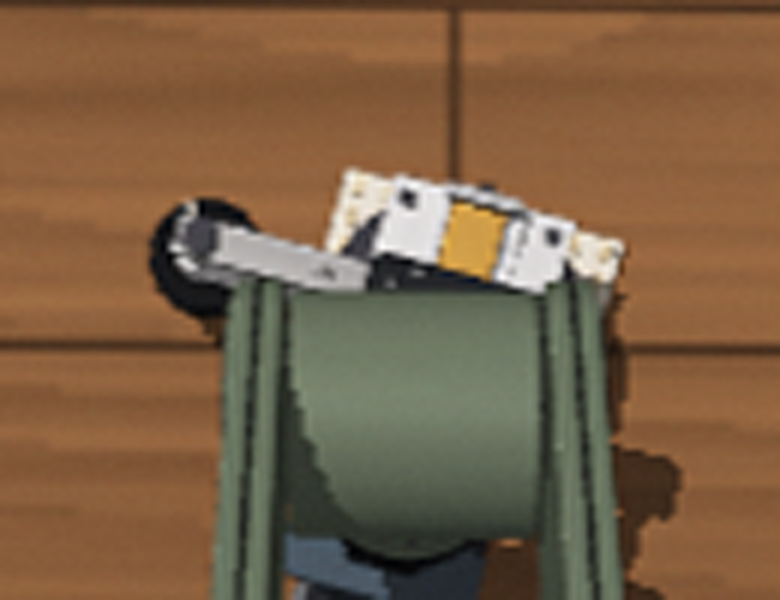

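```bash
for i in 1 2; do python3 -m pendant '[[0,0.5,0,0],[0,0.5,0,0]]' >/dev/null; python3 go.py | grep -E "F|jig"; done
```

```text
clock 7.25 jig xyz [np.float64(-89.5), np.float64(-0.8), np.float64(83.1)] yawrel -0.18 tilt z [ 0.0017 -0.0004 -1.    ] open 0.0006520644796237019
F jig -4.478572032041673 0.7696598497551443 2.3900692014569502 M [0.1699 0.4943 0.0049]
clock 7.45 jig xyz [np.float64(-89.5), np.float64(-0.8), np.float64(83.1)] yawrel -0.18 tilt z [ 0.0007 -0.0002 -1.    ] open 0.00024265918086942913
F jig -4.723715362530426 0.7171263608892111 3.412006431807066 M [ 0.2609  0.7335 -0.0143]
```

```bash
python3 -m pendant '[[0,0.6,0,0],[0,0.6,0,0],[0,0.6,0,0]]' >/dev/null; python3 go.py | grep -E "F|jig"; python3 look.py 5 side; python3 go.py | grep -E "F|jig"
```

```text
clock 7.75 jig xyz [np.float64(-89.5), np.float64(-0.8), np.float64(83.1)] yawrel -0.19 tilt z [-0.0006  0.0001 -1.    ] open 0.00041798946178166755
F jig -5.584427263457119 0.672784039012903 4.107228821769564 M [0.3003 0.7503 0.0179]
clock 7.8 jig xyz [np.float64(-89.4), np.float64(-0.8), np.float64(83.1)] yawrel -0.19 tilt z [-0.0005  0.0001 -1.    ] open 0.00036433284863115014
F jig -5.121660466178492 0.004310651960982126 4.3897675188103245 M [0.286  0.7623 0.0735]
```

View pics/side5.png

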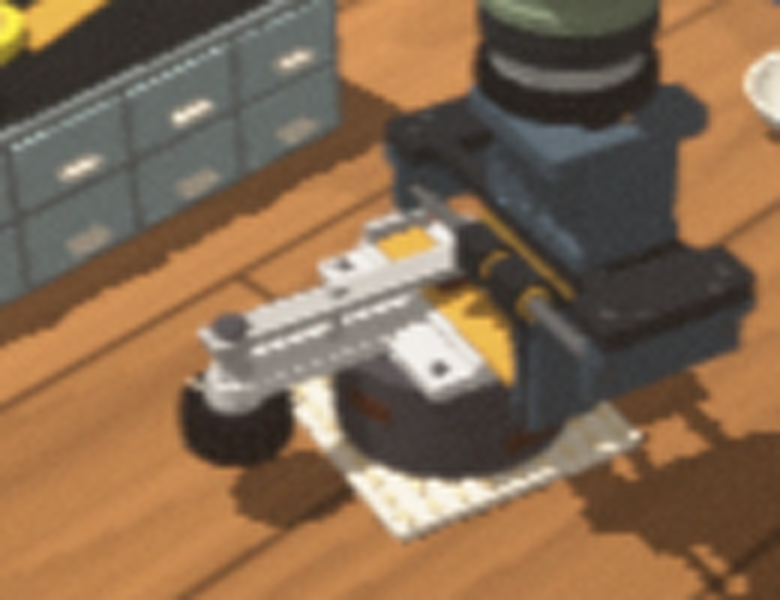

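```bash
python3 -m pendant '[[0,-2,0,0],[0,-8,0,0],[0,-20,0,0],[0,-30,0,0],[0,-30,-40,0],[0,-30,-80,0],[0,-30,-110,0],[0,-30,-110,0]]'  1; python3 go.py 0 .115 .19 -30
```

```text
clock: 8.6
ee_pos: [0.4861, 0.0181, 0.1974]
tool_rot: [0.793, 0.609, 0.004, 0.003]
wrist_force: [0.9, -0.0, -0.5]
opening: 0.0616
clock 8.6 jig xyz [np.float64(-117.0), np.float64(0.1), np.float64(197.4)] yawrel -0.18 tilt z [ 0.0101  0.     -0.9999] open 0.06155871026855448
q [ 0.0137  0.2016  1.8191 -0.0001  1.1108  0.2755]
F jig 0.8521843760551309 0.2157702010260126 -0.48279227390272683 M [ 0.0445 -0.0672 -0.0006]
world goal [0.6285 0.0993 0.19  ] row mm [115.2401 116.5194   8.8689] twist 29.815995146798173
```

```bash
python3 -m pendant '[[115,116.5,8,29.8],[115,116.5,8,29.8],[115,116.5,8,29.8],[115,116.5,8,29.8],[115,116.5,8,29.8],[115,116.5,8,29.8],[115,116.5,8,29.8],[115,116.5,8,29.8]]'  1; python3 go.py 0 .115 .13 -30; python3 look.py 6 top
```

```text
clock: 9.4
ee_pos: [0.6274, 0.0983, 0.1911]
tool_rot: [0.923, 0.384, 0.005, 0.002]
wrist_force: [0.4, 0.8, -0.0]
opening: 0.0911
clock 9.4 jig xyz [np.float64(-0.8), np.float64(113.8), np.float64(191.1)] yawrel -29.99 tilt z [ 0.0099 -0.0002 -1.    ] open 0.09108387204237224
q [ 0.1381  0.4344  1.4882 -0.0016  1.2092  0.9207]
F jig 0.12743521749741027 0.900007332960647 -0.01417057542406601 M [ 0.0008 -0.0088  0.0046]
world goal [0.6285 0.0993 0.13  ] row mm [ 1.0448 -0.313  61.1412] twist 0.008547814974036783
nose edge jig x (brass) 0.008 0.059500000000000046
nose edge jig x (brass) 0.0 0.046500000000000034
nose edge jig x (brass) -0.008 0.059500000000000046
```

View pics/top6.png

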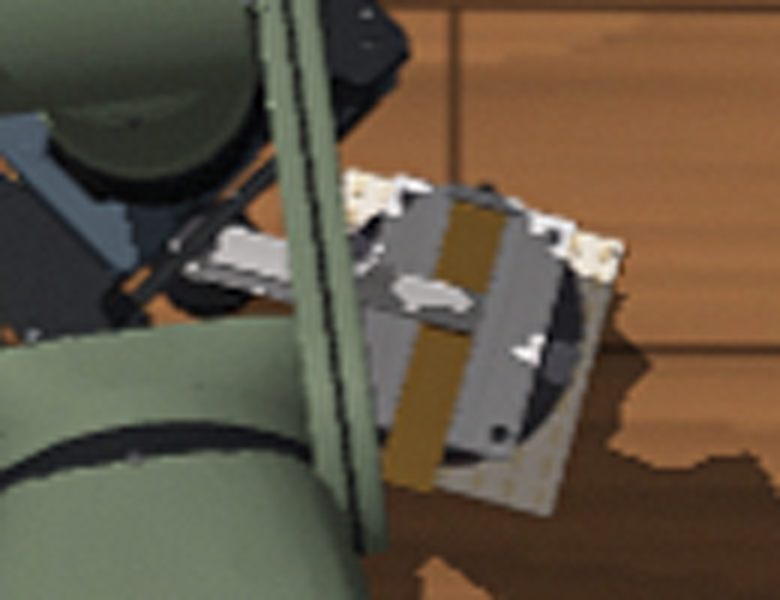

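```bash
python3 -m pendant '[[1,-0.3,30,0],[1,-0.3,60,0],[1,-0.3,80,0],[1,-0.3,95,0],[1,-0.3,95,0]]'; python3 go.py 0 .115 .054 -30; python3 look.py 7 side
```

```text
clock: 9.95
ee_pos: [0.6272, 0.0987, 0.0943]
tool_rot: [0.923, 0.384, 0.002, 0.001]
wrist_force: [0.0, 0.2, 0.6]
opening: 0.0915
clock 9.95 jig xyz [np.float64(-1.1), np.float64(114.1), np.float64(94.3)] yawrel -30.01 tilt z [ 0.0056 -0.0007 -1.    ] open 0.09146289092544513
q [ 0.1387  0.5168  1.611  -0.0018  1.0083  0.922 ]
F jig -0.014678227241739845 0.17398365945948 0.6149885338834883 M [-0.0045  0.0152  0.0209]
world goal [0.6285 0.0993 0.054 ] row mm [ 1.2279  0.3489 40.3479] twist -0.01123496331317142
```

View pics/side7.png

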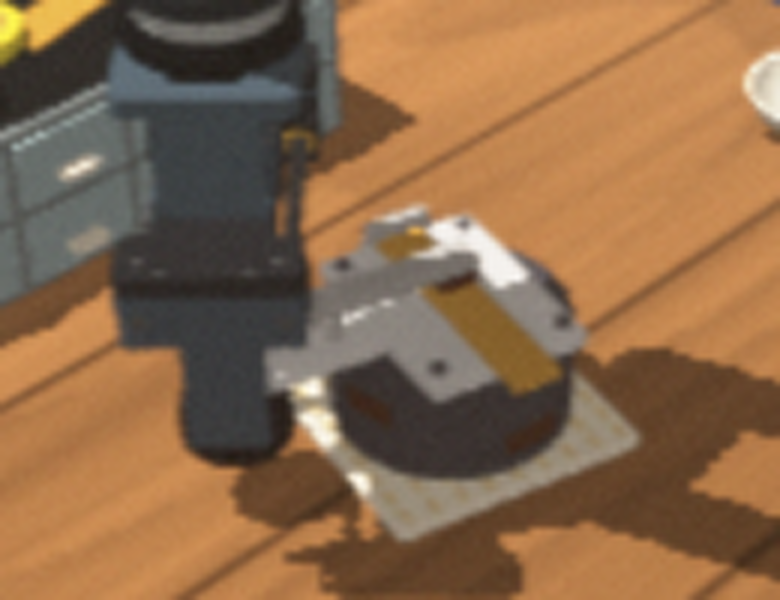

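Straddling looks right; going down and closing.

```bash
python3 -m pendant '[[1.2,0.3,12,0],[1.2,0.3,24,0],[1.2,0.3,34,0],[1.2,0.3,40.3,0],[1.2,0.3,40.3,0],[1.2,0.3,40.3,0]]'; python3 go.py 0 .115 .054 -30
```

```text
clock: 10.6
ee_pos: [0.6298, 0.0996, 0.0555]
tool_rot: [0.923, 0.384, 0.004, 0.002]
wrist_force: [0.3, -0.6, 0.8]
opening: 0.0914
clock 10.6 jig xyz [np.float64(1.2), np.float64(115.6), np.float64(55.5)] yawrel -30.01 tilt z [ 0.0086 -0.0003 -1.    ] open 0.0913775930949831
q [ 0.1395  0.5595  1.6465 -0.0019  0.9271  0.9229]
F jig 0.40700045712659394 -0.5465943129464391 0.8248329311841326 M [-0.0064  0.0003 -0.0494]
world goal [0.6285 0.0993 0.054 ] row mm [-1.1096 -0.7251  1.4747] twist -0.00749915008481139
```

```bash
python3 -m pendant '[[-0.8,-0.6,1,0],[-0.8,-0.6,1,0],[-0.8,-0.6,1,0],[-0.8,-0.6,1,0],[-0.8,-0.6,1,0],[-0.8,-0.6,1,0],[-0.8,-0.6,1,0],[-0.8,-0.6,1,0]]' 0; python3 go.py 0 .115 .054 -30
```

```text
clock: 11.4
ee_pos: [0.6291, 0.0992, 0.0546]
tool_rot: [0.923, 0.384, 0.004, 0.002]
wrist_force: [2.6, -1.5, -0.2]
opening: 0.0516
clock 11.4 jig xyz [np.float64(0.6), np.float64(115.0), np.float64(54.6)] yawrel -30.0 tilt z [ 0.0093 -0.0007 -1.    ] open 0.05161943488809735
q [ 0.1392  0.5593  1.6497 -0.0024  0.9235  0.9229]
F jig 2.871382555070266 -0.8154720401880687 -0.20358458101822635 M [-0.2608 -0.2468  0.025 ]
world goal [0.6285 0.0993 0.054 ] row mm [-0.3644 -0.5395  0.6127] twist -0.00432666035277407
```

```bash
python3 -m pendant '[[0,0,0,-6],[0,0,0,-12],[0,0,0,-18],[0,0,0,-24],[0,0,0,-30]]'; python3 go.py;  python3 -m pendant '[[0,0,0,-6],[0,0,0,-12],[0,0,0,-18],[0,0,0,-24],[0,0,0,-30],[0,0,0,-30]]'; python3 go.py 0 .115 .054 -30
```

```text
clock: 11.9
ee_pos: [0.6295, 0.099, 0.0546]
tool_rot: [0.791, 0.611, 0.004, 0.003]
wrist_force: [2.8, -0.7, -0.7]
opening: 0.051
clock 11.9 jig xyz [np.float64(1.0), np.float64(115.0), np.float64(54.6)] yawrel 0.21 tilt z [ 0.0099 -0.0007 -1.    ] open 0.051002748345221255
q [ 0.1389  0.5595  1.6494 -0.0026  0.923   0.3954]
F jig 2.8323165404394697 0.06469287469028717 -0.6663674461414152 M [-0.251  -0.2779 -0.1438]
clock: 12.5
ee_pos: [0.6299, 0.099, 0.0546]
tool_rot: [0.606, 0.795, 0.003, 0.004]
wrist_force: [2.3, 0.1, -1.1]
opening: 0.0513
clock 12.5 jig xyz [np.float64(1.4), np.float64(115.1), np.float64(54.6)] yawrel 30.22 tilt z [ 0.0107 -0.0006 -0.9999] open 0.051282238283605536
q [ 0.1389  0.5596  1.649  -0.0026  0.9225 -0.1283]
F jig 2.1666928756008375 0.6911213766355027 -1.1014933976573182 M [-0.0827 -0.3515  0.1203]
world goal [0.6285 0.0993 0.054 ] row mm [ 0.6583 -1.2717  0.6194] twist 60.2156478342245
```

```bash
python3 -m pendant '[[0.3,-0.6,0.5,0],[0.3,-0.6,0.5,0],[0.3,-0.6,0.5,0],[0.3,-0.6,0.5,0],[0.3,-0.6,0.5,0],[0.3,-0.6,0.5,8],[0.3,-0.6,0.5,16],[0.3,-0.6,0.5,24],[0.3,-0.6,0.5,32],[0.3,-0.6,0.5,40],[0.3,-0.6,0.5,48],[0.3,-0.6,0.5,56],[0.3,-0.6,0.5,60.2],[0.3,-0.6,0.5,60.2]]' 0.9; python3 go.py 0 .115 .054 -30
```

```text
clock: 13.9
ee_pos: [0.6292, 0.0991, 0.0541]
tool_rot: [0.923, 0.384, 0.005, 0.002]
wrist_force: [-0.2, 0.1, 0.5]
opening: 0.0821
clock 13.9 jig xyz [np.float64(0.8), np.float64(115.1), np.float64(54.1)] yawrel -29.98 tilt z [ 0.0107 -0.0006 -0.9999] open 0.08213637325222924
q [ 0.1393  0.5594  1.651  -0.0027  0.9207  0.9227]
F jig -0.19773430073752712 0.005527043899487216 0.5467945912897294 M [-0.0082 -0.0245  0.0267]
world goal [0.6285 0.0993 0.054 ] row mm [-0.4208 -0.6287  0.1242] twist 0.019128829066289654
```

Regrasp, then step while reading torque.

```bash
python3 -m pendant '[[0,-0.3,0,0],[0,-0.3,0,0],[0,-0.3,0,0],[0,-0.3,0,0],[0,-0.3,0,0],[0,-0.3,0,0],[0,-0.3,0,0]]' 0; python3 go.py | grep -v q; python3 -m pendant '[[0,0,0,-5],[0,0,0,-10],[0,0,0,-15]]'|grep open; python3 go.py | grep -v q
```

```text
clock: 14.6
ee_pos: [0.6291, 0.0992, 0.0541]
tool_rot: [0.923, 0.384, 0.005, 0.002]
wrist_force: [-0.0, -0.6, -0.3]
opening: 0.0512
clock 14.6 jig xyz [np.float64(0.6), np.float64(115.1), np.float64(54.1)] yawrel -29.98 tilt z [ 0.011  -0.0008 -0.9999] open 0.051184647694703884
F jig 0.11146135093472173 -0.541870949223398 -0.2950670671585307 M [-0.1813 -0.1182 -0.015 ]
opening: 0.051
clock 14.9 jig xyz [np.float64(0.9), np.float64(115.0), np.float64(54.1)] yawrel -14.8 tilt z [ 0.0113 -0.0008 -0.9999] open 0.05100353479487858
F jig 0.6632479234411215 -0.3310324430407693 -0.06334144243073425 M [-0.1556 -0.1284 -0.1244]
```

```bash
cat > tq.py <<'E'
from h import *
from scipy.spatial.transform import Rotation as Ro
o=r.get_obs();R=Ro.from_quat(o["tool_rot"]).as_matrix()
print(o["clock"],"yawrel %.2f Mz %.3f F %s open %.4f"%(np.degrees(np.arctan2(R[1,1],R[0,1])+.2586),o["wrist_torque"][2],np.round(o["wrist_force"],1),o["opening"]))
E
for i in 1 2 3 4; do python3 -m pendant '[[0,0,0,-3]]'>/dev/null; python3 tq.py; done
```

```text
15.0 yawrel -11.68 Mz -0.109 F [ 1.4  0.3 -0.2] open 0.0516
15.1 yawrel -8.59 Mz -0.156 F [ 0.5 -0.8  0.1] open 0.0517
15.2 yawrel -5.50 Mz -0.136 F [ 0.8 -1.2 -0.2] open 0.0514
15.3 yawrel -2.41 Mz -0.148 F [ 0.2 -1.   0.4] open 0.0514
```

```bash
for i in 1 2 3 4; do python3 -m pendant '[[0,0,0,-3]]'>/dev/null; python3 tq.py; done
```

```text
15.4 yawrel 0.68 Mz -0.108 F [ 0.4 -1.2  0.6] open 0.0513
15.5 yawrel 3.77 Mz -0.109 F [ 1.6 -1.5 -0.2] open 0.0516
15.6 yawrel 6.86 Mz -0.154 F [ 1.3  0.  -1.3] open 0.0512
15.7 yawrel 9.95 Mz -0.114 F [ 1.5 -1.6  0.1] open 0.0516
```

```bash
for i in 1 2 3 4 5 6; do python3 -m pendant '[[0,0,0,-3]]'>/dev/null; python3 tq.py; done
```

```text
15.8 yawrel 13.04 Mz -0.092 F [ 2.5 -0.7 -0.5] open 0.0512
15.9 yawrel 16.13 Mz -0.180 F [ 1.6  0.1 -0.3] open 0.0509
16.0 yawrel 19.22 Mz -0.087 F [1.8 0.5 0.5] open 0.0514
16.1 yawrel 22.31 Mz -0.083 F [ 1.  -0.5 -0.1] open 0.0511
16.2 yawrel 25.40 Mz -0.141 F [ 0.9 -0.8 -0.4] open 0.0514
16.3 yawrel 28.49 Mz -0.116 F [-0.4 -1.5 -0.1] open 0.0514
```

```bash
python3 go.py 0 .115 .054 -31|grep -v q; python3 -m pendant '[[0.3,-0.5,0.2,0],[0.3,-0.5,0.2,0],[0.3,-0.5,0.2,0],[0.3,-0.5,0.2,0],[0.3,-0.5,0.2,0],[0.3,-0.5,0.2,8],[0.3,-0.5,0.2,16],[0.3,-0.5,0.2,24],[0.3,-0.5,0.2,32],[0.3,-0.5,0.2,40],[0.3,-0.5,0.2,48],[0.3,-0.5,0.2,56],[0.3,-0.5,0.2,59.5],[0.3,-0.5,0.2,59.5]]' 0.9; python3 go.py 0 .115 .054 -31;python3 -m pendant '[[0,-0.3,0,0],[0,-0.3,0,0],[0,-0.3,0,0],[0,-0.3,0,0],[0,-0.3,0,0],[0,-0.3,0,0],[0,-0.3,0,0]]' 0;python3 tq.py
```

```text
clock 16.3 jig xyz [np.float64(1.4), np.float64(115.1), np.float64(54.1)] yawrel 28.49 tilt z [ 0.0109  0.0025 -0.9999] open 0.05144384687207187
F jig -0.009373719796057278 -1.5896453996753541 -0.1319916292763226 M [-0.1122 -0.1162 -0.1162]
world goal [0.6285 0.0993 0.054 ] row mm [ 0.6085 -1.2944  0.1242] twist 59.49272608328337
clock: 17.7
ee_pos: [0.6293, 0.0992, 0.054]
tool_rot: [0.927, 0.376, 0.006, 0.001]
wrist_force: [-0.8, 0.0, 0.1]
opening: 0.0821
clock 17.7 jig xyz [np.float64(0.8), np.float64(115.1), np.float64(54.0)] yawrel -31.0 tilt z [ 0.0109  0.0025 -0.9999] open 0.08210763208706626
q [0.1378 0.5594 1.6515 0.0013 0.9195 0.9367]
F jig -0.7866061664359774 -0.17459461160245432 0.09325799711151331 M [0.0156 0.0318 0.0049]
world goal [0.6285 0.0993 0.054 ] row mm [-0.5356 -0.6468 -0.0449] twist -0.0022634943829302756
clock: 18.4
ee_pos: [0.6293, 0.0993, 0.0539]
tool_rot: [0.927, 0.376, 0.006, 0.001]
wrist_force: [1.7, -1.6, -0.6]
opening: 0.0511
18.4 yawrel -30.99 Mz 0.086 F [ 1.7 -1.6 -0.6] open 0.0511
```

```bash
for i in 1 2 3 4 5; do python3 -m pendant '[[0,0,0,-3]]'>/dev/null; python3 tq.py; done
```

```text
18.5 yawrel -27.95 Mz -0.117 F [ 0.6 -0.2  0.4] open 0.0511
18.6 yawrel -24.86 Mz -0.170 F [ 0.4 -0.1 -0.4] open 0.0514
18.7 yawrel -21.77 Mz -0.206 F [ 0.4 -0.7 -0.7] open 0.0517
18.8 yawrel -18.68 Mz -0.123 F [ 0.5 -1.1 -0.4] open 0.0512
18.9 yawrel -15.59 Mz -0.113 F [ 1.  -0.6 -1. ] open 0.0514
```

```bash
for i in 1 2 3; do python3 -m pendant '[[0,0,0,-3]]'>/dev/null; python3 tq.py; done
```

```text
19.0 yawrel -12.50 Mz -0.129 F [ 1.2 -1.5  0.3] open 0.0514
19.1 yawrel -9.41 Mz -0.139 F [-0.  -1.3  0.3] open 0.0515
19.2 yawrel -6.32 Mz -0.168 F [ 1.6 -1.4  0.3] open 0.0515
```

```bash
for i in 1 2; do python3 -m pendant '[[0,0,0,-3]]'>/dev/null; python3 tq.py; done
```

```text
19.3 yawrel -3.25 Mz -0.230 F [ 1.1 -1.6 -0.8] open 0.0510
19.4 yawrel -0.18 Mz -0.256 F [ 1.2 -0.3 -1. ] open 0.0516
```

```bash
python3 - <<'E'
from h import *
v=[]
for i in range(12):
    r.snapshot("side"); v.append(r.get_obs()["wrist_torque"][2])
print(np.round(v,3),np.mean(v))
E
python3 tq.py
```

```text
[ 0.08  -0.001  0.024  0.03  -0.012  0.023 -0.047  0.048  0.003 -0.009
 -0.047 -0.05 ] 0.003512828030854145
20.0 yawrel -0.26 Mz -0.050 F [ 0.7 -0.5 -0.6] open 0.0513
```

```bash
for i in 1 2 3; do python3 -m pendant '[[0,0,0,-1]]'>/dev/null; python3 tq.py; done
```

```text
20.1 yawrel 0.75 Mz -0.223 F [ 0.8 -1.7 -0.6] open 0.0511
20.2 yawrel 1.79 Mz -0.222 F [ 0.5 -0.7 -0.1] open 0.0513
20.3 yawrel 2.85 Mz -0.191 F [ 0.9 -1.3 -0.6] open 0.0514
```

```bash
python3 -m pendant '[[0,0,0,0],[0,0,0,0],[0,0,0,0],[0,0,0,0],[0,0,0,0],[0,0,0,0],[0,0,-20,0],[0,0,-50,0],[0,0,-90,0],[0,0,-130,0],[0,0,-130,0]]' 1; python3 go.py -.2 .16 .19 0
```

```text
clock: 21.4
ee_pos: [0.6315, 0.099, 0.1906]
tool_rot: [0.777, 0.63, 0.011, 0.005]
wrist_force: [-0.3, 0.6, -1.0]
opening: 0.0911
clock 21.4 jig xyz [np.float64(3.0), np.float64(115.5), np.float64(190.6)] yawrel 2.85 tilt z [ 0.0237  0.0064 -0.9997] open 0.09112289517060733
q [0.1359 0.434  1.4904 0.0034 1.1929 0.3434]
F jig -0.4403943997585258 0.495006116394922 -1.0180320159107645 M [-0.013  -0.0517  0.0266]
world goal [0.4467 0.1939 0.19  ] row mm [  54.616  -200.4714   -3.1247] twist 2.8514351871060626
```

```bash
python3 -m pendant '[[54,-40,-10,0],[54,-80,-10,0],[54,-120,-10,0],[54,-160,-10,0],[54,-200,-10,0],[54,-200,-10,0],[54,-200,-10,0],[54,-200,-10,0]]'; python3 look.py 8 top side
python3 - <<'E'
from h import *
for n in("side","top"): cv2.imwrite(f"pics/{n}full9.png",r.snapshot(n)["img"])
E
```

```text
clock: 22.2
ee_pos: [0.4481, 0.1932, 0.197]
tool_rot: [0.777, 0.629, 0.012, 0.005]
wrist_force: [0.7, -0.8, 0.2]
opening: 0.0907
nose edge jig x (brass) 0.008 0.059500000000000046
nose edge jig x (brass) 0.0 0.048500000000000036
nose edge jig x (brass) -0.008 0.059500000000000046
```

View pics/top8.png

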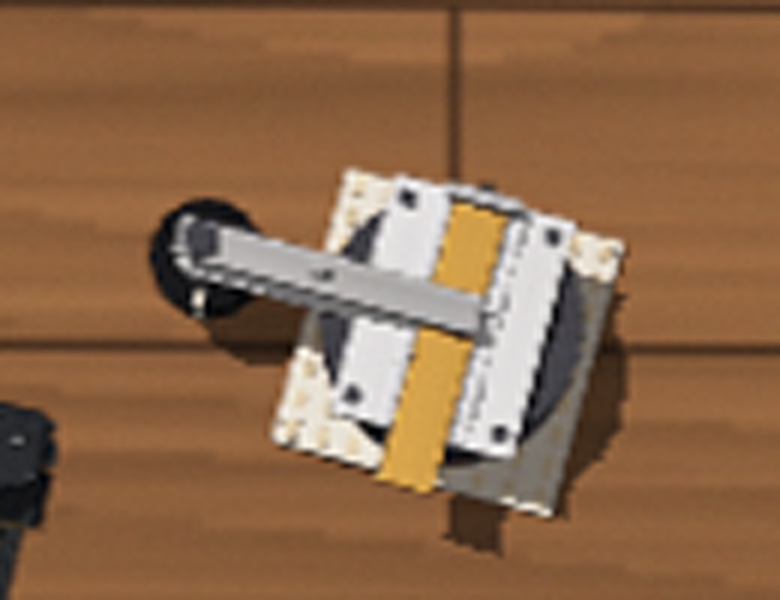

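View pics/side8.png

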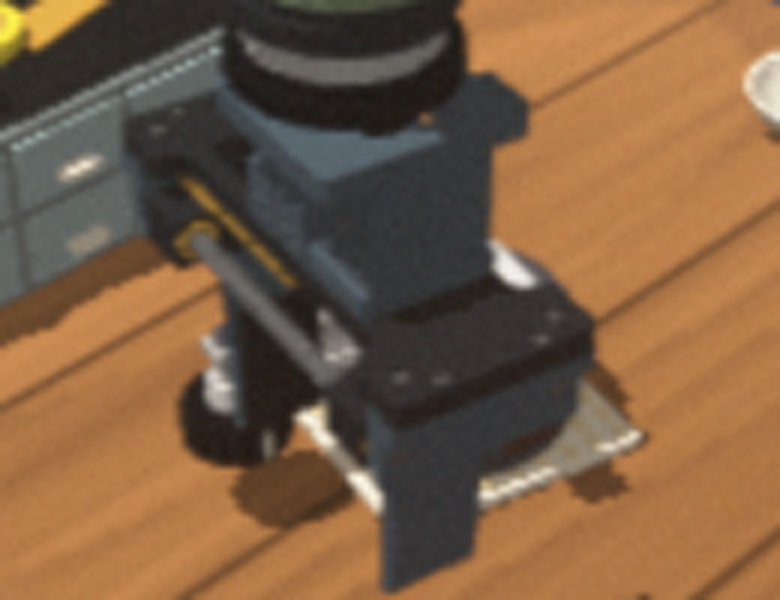

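View pics/topfull9.png

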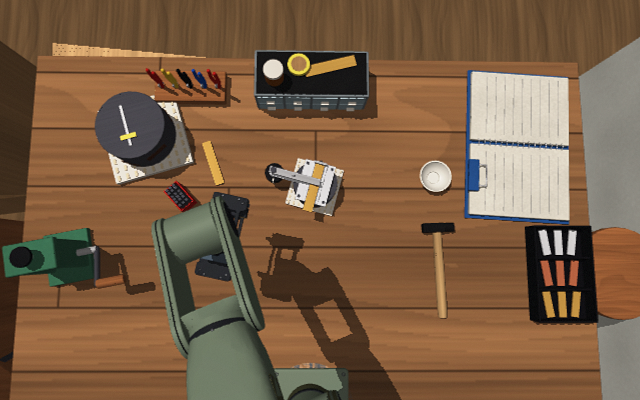

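```bash
python3 go.py|grep -E "F|jig"; python3 -c "
from plant import r
print(r.close_job())"
```

```text
clock 22.4 jig xyz [np.float64(-198.7), np.float64(159.4), np.float64(196.6)] yawrel 2.8 tilt z [ 0.0236  0.0063 -0.9997] open 0.0913681304306969
F jig -0.49480258787951087 0.36265280034630903 -0.7815740049898985 M [-0.0178 -0.0668 -0.0194]
the job is handed in; nothing more can be done
None
```

The blank is home against the end stop and the strap is clamped to about snug. I handed the job in at 22.4 s with the arm clear of everything; no verdict was reported.

- **Blank:** I pushed it about 20 mm with the closed fingers, in half-millimetre steps near the end. It stopped moving while the push force rose to 5.6 N at most, far under the 25 N limit. After the clamping, the top picture still shows its nose at the stop: 48.5 mm along the jig, with the stop face at 50 mm. The picture measurement is good to about 2 mm.
- **Nut:** I turned it in three grasps, about 2.65 rad in all. Torque while turning free averaged about 0.13 N m. It began to rise around 2.4 rad, inside the given range, and reached about 0.19–0.26 N m.
- **Clamping force:** I estimate 0.08–0.12 N m of clamping torque, or 40–60 N on the blank. Single readings scatter by about 0.03 N m, and the last three were slightly lower than the two before. An averaged reading with the arm still came to zero, so the estimate rests only on readings taken while turning.
- **Bench:** In the last top picture the hammer, dish, punch box and spare blank look unmoved. The arm hid the two punches in that view, so I did not check them, but it never worked near them at bench level.

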